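# Slide the objective housing round the vise into the V-stop and set its rivet

## Task

Slide the capped aluminium objective housing along the worktop, always flat on it and never lifted, around the bench vise and the lens-pad rest and fully home into the V-stop, so that it touches both faces. Once it is there, press the centre pin of the push rivet on its cap flush and let go. Neither the housing nor the arm may touch the vise or the pad rest, and everything else must stay where it is.

Things in the scene. Friction and masses are not known exactly. Their poses are not given: they have to be found in the camera images.
- housing: Loose upright round aluminium objective housing, 0.4 to 0.8 kg; 90 mm diameter up to 30 mm height, 84 to 85 mm above. Flat black cap, top at 60 mm; on its centre the grey head of a push rivet, 40 mm diameter, top at 66 mm, with the centre pin standing out of it. Origin: centre of the underside; z up; its yaw is of no account. Slides at 2 to 6 N; push it low so that it does not tip.
- pin (a joint): Centre pin of the rivet, 18 mm diameter, slides straight down into the rivet head. 0 = 9 mm proud (pin top 75 mm above the worktop), 0.009 = flush with the rivet head (66 mm). No spring: stiff friction of about 5 N, it stays where it is left. Starts 7 to 9 mm proud.
- pin_top (a point): Centre of the pin's upper face, on the housing's axis.
- vise: Fixed black bench vise with a small lever, clamping a small aluminium housing. All within a rectangle of 160 mm (its x) by 80 mm (its y), at most 70 mm tall. Origin: centre of the underside. An obstacle. It and the pad rest swap places from run to run: one stands nearer the robot on the left (+y), the other farther out on the right (-y).
- padrest: Fixed low aluminium slab, 160 mm (its x) by 80 mm (its y), 22 mm thick, carrying two white ceramic lens pads of 72 mm diameter, 32 mm tall in all. Origin: centre of the underside. An obstacle: not to be touched.
- vstop: Fixed dark steel V-stop at the left (+y): two walls 45 mm tall, 12 mm thick, 78 mm long, at right angles. It opens towards its own -y; the inner corner lies 64 mm from the origin along its +y, the way the housing enters. Origin: on the worktop, where the centre of the housing's underside lies when it touches both walls; the half of the housing on the open side stays outside the V.
- eyepiece: Bystander: loose blue anodised eyepiece, 46 mm diameter, 66 mm tall, upright. Origin: centre of the underside.
- focusknob: Bystander: loose silver focusing knob, stepped, 60 mm diameter, 40 mm tall. Origin: centre of the underside.
- cup: Bystander: loose grey plastic parts cup, 68 mm rim diameter, 65 mm tall. Origin: centre of the underside.
- jar: Bystander: loose amber glass jar, 56 mm diameter, 75 mm tall. Origin: centre of the underside.
- barrel: Bystander: loose dark steel tube, 60 mm diameter, 75 mm tall, upright. Origin: centre of the underside.

How it is judged:
On the way, in this order (a step that is already met when the one before it is completed fails the run):
1. the housing stands home in the V-stop (within 6 mm of touching both walls), the pin still standing proud (horizontal distance between housing and vstop below 0.006 m and linear speed of housing below 0.02 m/s and value of joint pin below 0.004 m), for 0.2 s.
2. the pin is pressed flush (within 1.5 mm) with the housing home (value of joint pin above 0.0075 m and horizontal distance between housing and vstop below 0.006 m), for 0.2 s.
At the end, for the whole second after the job is handed in: The housing stands upright and at rest on the worktop in the V-stop, its centre within 6 mm of the place where it touches both walls, and the rivet's centre pin is within 1.5 mm of flush (all of step 2 and angle between housing's own z axis and vertical below 0.05 rad and height (world z) of housing below 0.004 m and linear speed of housing below 0.01 m/s).
It fails at once if the housing touches the vise or the pad rest (over 0.3 N) (contact force between housing and vise above 0.3 N or contact force between housing and padrest above 0.3 N).
It fails at once if the arm or its fingers touch the vise or the pad rest (over 1 N) (contact force between any of the arm, the fingers and vise above 1 N or contact force between any of the arm, the fingers and padrest above 1 N).
It fails at once if the housing is lifted over 8 mm or tipped over 0.2 rad (height (world z) of housing above 0.008 m or angle between housing's own z axis and vertical above 0.2 rad).
It fails at once if a bystander is moved by more than 15 mm (distance of any of eyepiece, focusknob, cup, jar, barrel from where it was at the start of the episode above 0.015 m).
It also fails if it takes over 61 s, if anything falls off the work surface, if the arm or the gripper's body presses on something with over 40 N, if the wrist force passes 120 N, or if a joint passes its speed limit or range.

## Robot

A 7-joint arm with a two-finger parallel gripper is mounted at the origin on the work surface. World frame = base frame: x ahead of the robot, y to its left, z up, the work surface at z = 0. Lengths are in m, angles in rad, forces in N, time in s.
With the tool pointing down it reaches from about 0.35 to 0.9 m from the base axis. Payload 7.2 kg.
Tool frame: the origin (TCP) lies at the very end of the fingers, on their centre line; the grasp point (between the pads) lies 19 mm behind it; z points along the fingers, y is the direction in which the jaws open and shut (so a half turn about z gives the same grasp; the last joint's range is limited). The gripper opens to 85 mm and grips with 20 to 120 N. Pads are 22 mm wide; open, the fingers measure 114 mm over their backs; the gripper's body (76 mm by 85 mm) begins 54 mm behind the grasp point. The pads swing forward as they close: fully open they stand 13 mm farther back than shut.
Start: joints at [-1.171, 0.411, -0.013, 1.596, 0.006, 1.134, -0.082], TCP at [0.282, 0.558, 0.198] pointing down, gripper open.
Joint ranges: [-2.95, 2.95], [-0.29, 1.99], [-1.47, 1.44], [0.14, 2.54], [-1.03, 4.17], [0.13, 1.85], [-2.86, 2.86]. Speed limits (rad/s): [2.39, 2.39, 3.01, 3.01, 3.14, 3.14, 3.14].

## Interface

Orientations are given as [roll, pitch, yaw] about the fixed x, y, z axes, in that order (R = Rz(yaw) Ry(pitch) Rx(roll)).
In Python, from cell import robot, cams, ticket gives the robot as it stands.
- The arm moves only by the tool apply_moves, never from a script. Its argument "series" is a list of rows, each a list of 5 numbers: the closure in counts, from 0 (fully open) to 255 (shut), then the shift along the tool's x, y, z in m, then the turn about the tool's z in degrees. A call has 1 to 8 rows; each row is the pose to reach, as a shift and turn from the pose commanded when the call began, along the tool's axes at that moment; what a row does not reach only later rows make up. A row lasts 1/10 s, in which the tool goes at most 50 mm and 8.59 degrees, less where a joint would pass 70% of its speed; a pose out of reach is approached as far as the arm can. A call with a gripper value outside its range is refused whole. The fingers move at their own pace and stop on an object; the grip force is fixed at half the most. Time passes only in rows, so rows that repeat a pose let the fingers close. It gives the time, the measured TCP pose, the force and the opening at its end, in the units of the state.
- robot.sense(): the state, without advancing time (a new reading comes with each control period).
- cams.grab_frame(name): name is "scene" or "top" or "wrist"; returns a dict with "image" (384x512x3 uint8, red, green, blue), "mtx" (3x3 intrinsics, pixels), "k1" (the pictures are not rectified: a ray, as slopes to the right and down, at radius r is drawn at 1 + k1 r^2 times it, then the intrinsics apply), "R" (3x3) and "t" (3): a world point X has camera coordinates R X + t. Camera axes: x right, y down, z forward; pixel columns grow to the right and rows downward; lengths in m; the calibration is good to about 2 mm. A picture is of the moment at which its call begins. There is no depth.
- ticket.sign_off(): hands the job in, once; it reports no verdict.
The state is a dict: "time": time; "qpos": joint angles; "qd": joint speeds; "joint_efforts": joint torques, N m; "eef_pos": TCP position; "eef_rot": TCP orientation; "force": force on the tool from outside, world axes, zero at the start; "torque": the same for the moment, N m; "opening": finger opening in m.
Only numpy, scipy, OpenCV 4.12 (cv2) and the standard library are available. Lean on these libraries where they do the work, as an engineer would, in place of code of your own. Each camera call takes 0.05 s, during which the arm holds its last target.

## Working session

There is one attempt and no reset: what is moved stays moved. The work goes in short steps, Python scripts to look and compute and a tool call to move; the robot and the scene stay as the last step left them, time stands still between calls to the robot, and variables do not carry over. Pictures are saved under pics/ and viewed, and the job is handed in when it is done.

Besides the shell and the picture viewer there is one more tool, called after "Call:" by a JSON object that holds its "method" and its "body", one argument or row to a line. apply_moves: Moves the arm, as the interface text tells. Its arguments: {"type":"object","properties":{"series":{"type":"array","items":{"type":"array","items":{"type":"number"}}}},"required":["series"]}

```bash
ls; mkdir -p pics
python3 - <<'E'
from cell import robot,cams
import cv2
print(robot.sense())
for n in ("scene","top","wrist"):
    f=cams.grab_frame(n); cv2.imwrite(f"pics/{n}0.png",f["image"][:,:,::-1]); print(n,f["mtx"].tolist(),f["k1"],f["R"].round(4).tolist(),f["t"].round(4).tolist())
E
```

```text
pics
{'time': 0.0, 'qpos': array([-1.17116681,  0.41191703, -0.01271681,  1.59707604,  0.00557448,
        1.13429716, -0.08217043]), 'qd': array([-1.85415057e-03,  3.51826992e-04,  7.62699876e-05, -3.24170625e-04,
        8.69701473e-05,  9.83014806e-04,  8.41158640e-04]), 'joint_efforts': array([-2.34974391e-05, -6.00615335e+01,  6.82028141e-01, -2.99405211e+01,
        1.37684398e-02,  1.04768533e-02, -1.29248940e-05]), 'eef_pos': array([0.28161843, 0.55731904, 0.19702932]), 'eef_rot': array([-3.13993286e+00,  9.31531217e-05,  2.67381117e+00]), 'force': array([ 0.04204044, -0.28433962,  0.84685217]), 'torque': array([-0.01050343,  0.04364365,  0.0083077 ]), 'opening': 0.08530400288972621}
scene [[417.22193631419657, 0.0, 263.9126114882801], [0.0, 417.22193631419657, 193.30836695965453], [0.0, 0.0, 1.0]] -0.0528927148567116 [[0.6441, 0.7649, 0.0109], [0.5487, -0.4521, -0.7032], [-0.5329, 0.4589, -0.7109]] [-0.4044, -0.2443, 1.5444]
top [[454.7999609116227, 0.0, 254.125077383781], [0.0, 454.7999609116227, 197.19161992997684], [0.0, 0.0, 1.0]] -0.1456579001726198 [[0.0101, -0.9999, -0.0011], [-0.9932, -0.0099, -0.116], [0.116, 0.0022, -0.9932]] [0.0439, 0.5856, 1.2969]
wrist [[301.00956711848914, 0.0, 254.23895152480742], [0.0, 301.00956711848914, 190.31184493956755], [0.0, 0.0, 1.0]] -0.01291238741471929 [[0.4512, 0.8924, -0.0018], [0.8544, -0.4313, 0.2899], [0.2579, -0.1323, -0.9571]] [-0.6231, -0.0372, 0.3798]
```

View pics/scene0.png

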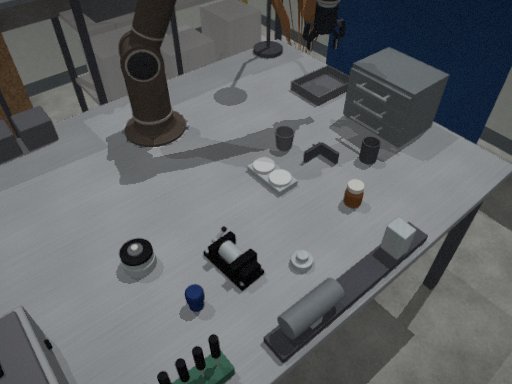

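View pics/top0.png

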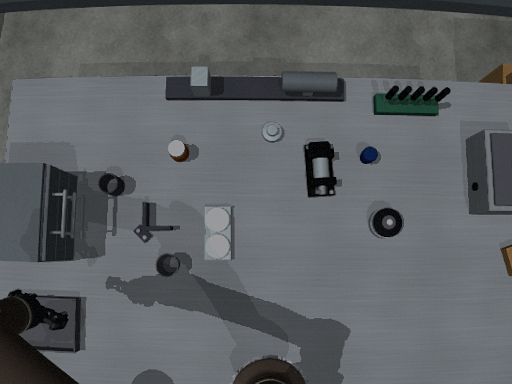

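View pics/wrist0.png

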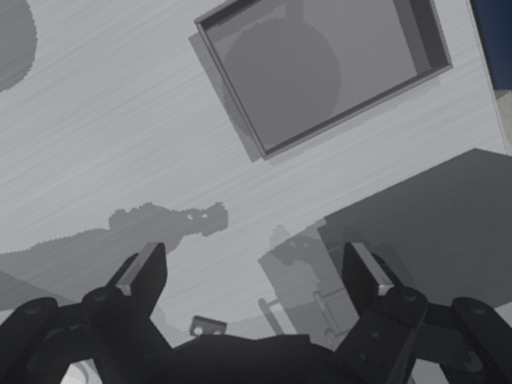

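```bash
cat > h.py <<'E'
import numpy as np,cv2
from cell import robot,cams
def und(f,uv):
    K=f["mtx"];d=np.array([f["k1"],0,0,0,0.])
    return cv2.undistortPoints(np.array(uv,float).reshape(-1,1,2),K,d).reshape(-1,2)
def toplane(f,uv,z):
    s=und(f,uv);d=np.c_[s,np.ones(len(s))]@f["R"];c=-f["R"].T@f["t"]
    return c+d*((z-c[2])/d[:,2])[:,None]
def proj(f,X):
    rv=cv2.Rodrigues(f["R"])[0]
    return cv2.projectPoints(np.array(X,float).reshape(-1,1,3),rv,f["t"],f["mtx"],np.array([f["k1"],0,0,0,0.]))[0].reshape(-1,2)
def crop(f,x0,y0,x1,y1,s,name):
    cv2.imwrite("pics/"+name,cv2.resize(f["image"][y0:y1,x0:x1,::-1],None,fx=s,fy=s,interpolation=cv2.INTER_CUBIC))
E
python3 - <<'E'
from h import *
f=cams.grab_frame("top")
crop(f,95,165,245,280,5,"top_left.png")
crop(f,295,130,415,245,5,"top_right.png")
E
```

```text
(no output)
```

View pics/top_left.png

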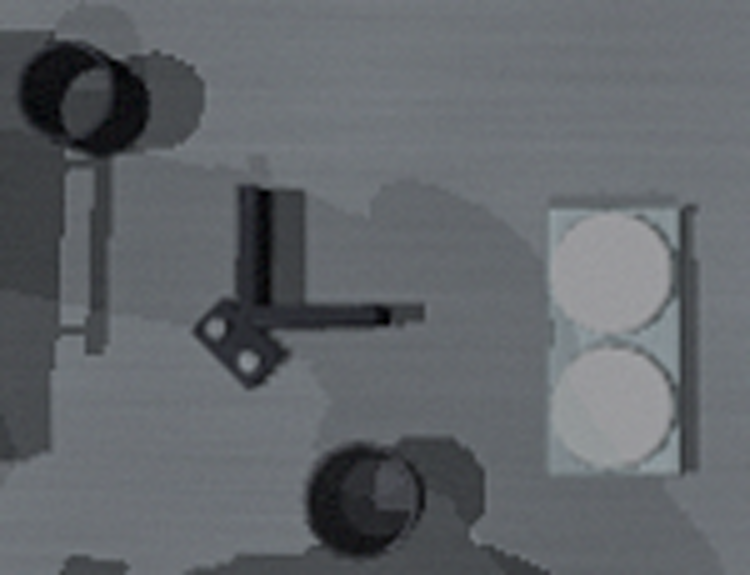

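View pics/top_right.png

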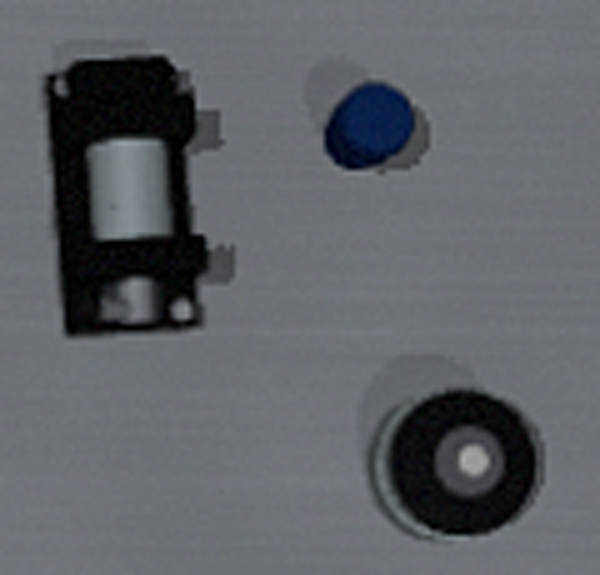

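Run:
```python
from h import *
f=cams.grab_frame("top"); s=cams.grab_frame("scene")
print("cam",-f["R"].T@f["t"],-s["R"].T@s["t"])
def T(x,y): return (95+x/5-.4,165+y/5-.4)
def T2(x,y): return (295+x/5-.4,130+y/5-.4)
P=lambda n,pts,z:print(n,toplane(f,pts,z)[:,:2].round(4).tolist())
P("cap",[T2(464,463),T2(390,463),T2(537,463),T2(464,391),T2(464,536)],.06)
P("rivet",[T2(470,461)],.066)
P("pin",[T2(474,460)],.074)
P("padslab z22",[T(548,208),T(681,208),T(548,473),T(681,473)],.022)
P("pads z32",[T(615,273),T(614,408)],.032)
P("vise base z0 ",[T2(68,333),T2(200,326),T2(48,75)],.01)
P("vise top z70",[T2(75,60),T2(175,60),T2(195,95),T2(205,240),T2(205,275)],.06)
P("eyep",[T2(378,118)],.066)
P("vstop top45: outerleft top, outerleft, inner top", [T(238,185),T(238,300),T(258,187)],.045)
P("vstop horiz: top right corner far, near", [T(390,306),T(390,327)],.045)
P("vstop bracket",[T(228,298),T(193,330),T(250,388),T(290,352)],.045)
P("cup rim",[T(365,498)],.065)
P("barrel",[T(67,92)],.075)
P("jar",[(178,147)],.075)
P("knob",[(272,131)],.04)
for n,x in (("scene",s),):
    g=cv2.cvtColor(x["image"],cv2.COLOR_RGB2GRAY)
crop(s,230,110,400,215,4,"sc_left.png")
crop(s,100,215,320,320,3.6,"sc_right.png")
```

```text
cam [0.43067696 0.04677535 1.35617563] [ 1.21757229 -0.50993555  0.93056839]
cap [[0.5132, -0.336], [0.5129, -0.2923], [0.5134, -0.3794], [0.555, -0.3368], [0.4711, -0.3352]]
rivet [[0.514, -0.3378]]
pin [[0.514, -0.3377]]
padslab z22 [[0.5583, 0.1969], [0.5591, 0.1183], [0.4027, 0.1937], [0.4038, 0.116]]
pads z32 [[0.5196, 0.1557], [0.4411, 0.1549]]
vise base z0  [[0.5925, -0.1117], [0.5975, -0.1911], [0.75, -0.1004]]
vise top z70 [[0.7473, -0.1108], [0.7482, -0.1697], [0.7274, -0.1812], [0.6416, -0.1858], [0.6211, -0.1856]]
eyep [[0.7141, -0.288]]
vstop top45: outerleft top, outerleft, inner top [[0.5676, 0.3771], [0.5003, 0.3747], [0.5665, 0.3652]]
vstop horiz: top right corner far, near [[0.498, 0.2851], [0.4859, 0.2847]]
vstop bracket [[0.5014, 0.3806], [0.4824, 0.4008], [0.4493, 0.3659], [0.4705, 0.343]]
cup rim [[0.3878, 0.293]]
barrel [[0.6175, 0.4728]]
jar [[0.7242, 0.2712]]
knob [[0.7831, -0.0014]]
```

View pics/sc_left.png

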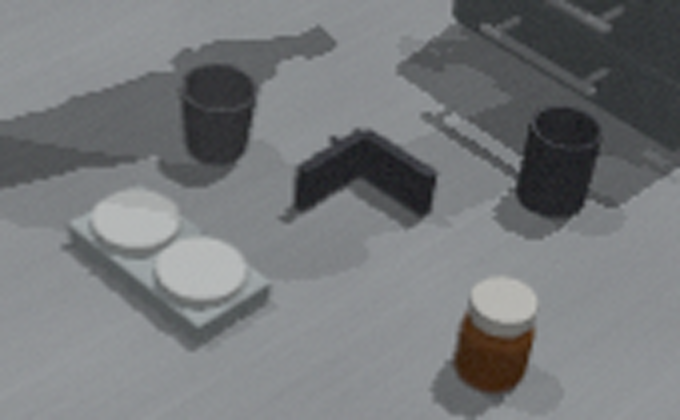

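View pics/sc_right.png

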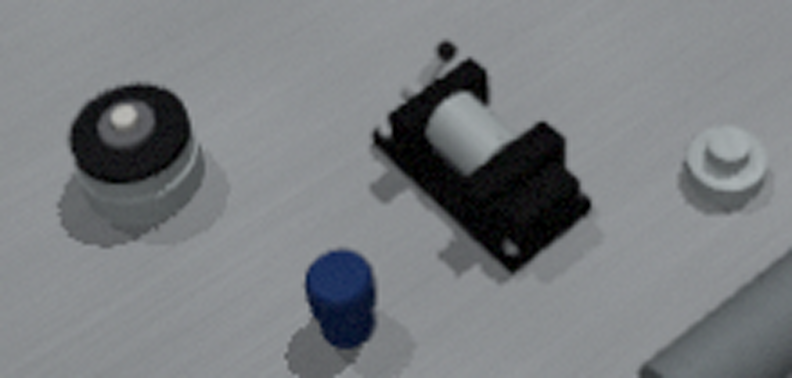

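```bash
cat >> h.py <<'E'
def tri(fa,ua,fb,ub):
    Pa=np.c_[fa["R"],fa["t"]];Pb=np.c_[fb["R"],fb["t"]]
    X=cv2.triangulatePoints(Pa,Pb,und(fa,[ua]).T,und(fb,[ub]).T);return (X[:3]/X[3]).ravel()
E
python3 - <<'E'
from h import *
from scipy.spatial.transform import Rotation as Ro
f=cams.grab_frame("top"); s=cams.grab_frame("scene"); w=cams.grab_frame("wrist")
st=robot.sense();Rt=Ro.from_euler("xyz",st["eef_rot"]).as_matrix()
print("wristcam in tool",Rt.T@(-w["R"].T@w["t"]-st["eef_pos"]), "axis",Rt.T@w["R"][2])
S=lambda x,y:(230+x/4-.4,110+y/4-.4)
S2=lambda x,y:(100+x/3.6-.4,215+y/3.6-.4)
P=lambda n,pts,z:print(n,toplane(s,pts,z)[:,:2].round(4).tolist())
P("vstop top: A inner end, B inner end, corner(inner)",[S(433,184),S(298,180),S(363,143)],.045)
P("vstop base A end, B end",[S(431,215),S(296,211)],0)
P("pads",[S(137,219),S(201,268)],.032)
P("pin",[S2(124,115)],.074);P("rivet",[S2(127,124)],.066)
P("vise base corners",[S2(380,138),S2(513,270),S2(590,207)],.0)
P("padslab",[S(68,228),S(197,335),S(268,288)],.022)
P("lever ball",[S2(446,50)],.06)
P("eyepiece",[S2(341,272)],.066);P("knob",[S2(727,148)],.04)
# overlays
H=np.array([.543,.319]);
for n,F in(("top",f),("scene",s)):
    im=F["image"][:,:,::-1].copy()
    def ln(pts,c,cl=True): cv2.polylines(im,[np.round(proj(F,pts)).astype(int)],cl,c,1)
    def circ(x,y,r,z): return [(x+r*np.cos(a),y+r*np.sin(a),z) for a in np.linspace(0,6.2,40)]
    ln(circ(.514,-.337,.045,.0),(0,0,255));ln(circ(.514,-.337,.02,.066),(0,255,0))
    ln(circ(*H,.045,0),(0,0,255))
    ln([(.498,.285,.045),(.498,.364,.045),(.566,.364,.045)],(0,255,255),False)
    ln([(.498,.285,0),(.498,.364,0),(.566,.364,0)],(255,255,0),False)
    ln([(.401,.116,.022),(.561,.116,.022),(.561,.196,.022),(.401,.196,.022)],(0,255,0))
    ln([(.592,-.19,0),(.752,-.19,0),(.752,-.107,0),(.592,-.107,0)],(0,255,0))
    a=(95,130,415,285) if n=="top" else (100,110,400,320)
    k=2.5
    cv2.imwrite(f"pics/ov_{n}.png",cv2.resize(im[a[1]:a[3],a[0]:a[2]],None,fx=k,fy=k))
E
```

```text
wristcam in tool [ 0.07434492 -0.00102831 -0.17600749] axis [-2.89783777e-01 -4.80513235e-04  9.57092018e-01]
vstop top: A inner end, B inner end, corner(inner) [[0.5749, 0.3625], [0.5006, 0.2796], [0.5005, 0.3562]]
vstop base A end, B end [[0.569, 0.3754], [0.4925, 0.29]]
pads [[0.4424, 0.1554], [0.5192, 0.1568]]
pin [[0.5104, -0.3381]]
rivet [[0.5125, -0.3387]]
vise base corners [[0.5936, -0.1824], [0.7496, -0.1755], [0.7437, -0.0991]]
padslab [[0.4065, 0.112], [0.5657, 0.1118], [0.5623, 0.1897]]
lever ball [[0.5978, -0.1187]]
eyepiece [[0.7117, -0.2876]]
knob [[0.7888, -0.0071]]
```

View pics/ov_top.png

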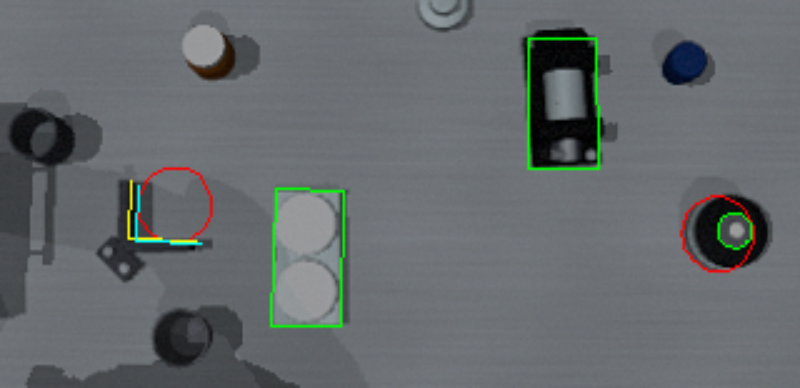

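View pics/ov_scene.png

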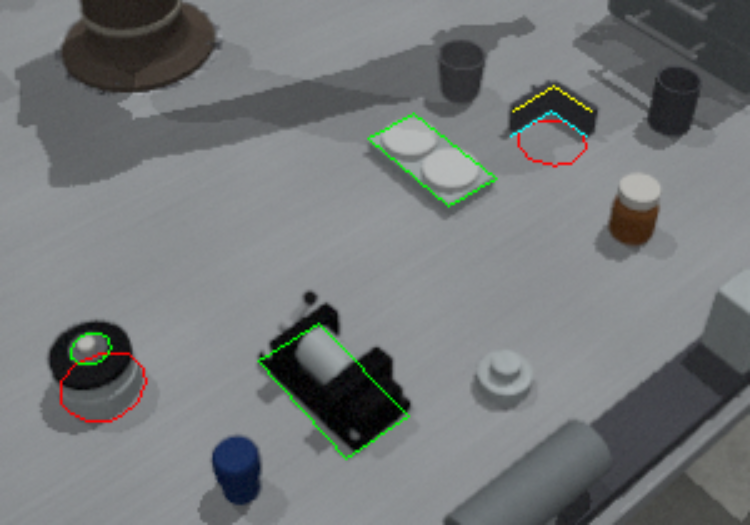

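```bash
cat >> h.py <<'E'
from scipy.spatial.transform import Rotation as Ro
def mv(x,y,z,yaw):
    st=robot.sense();R=Ro.from_euler("xyz",st["eef_rot"]).as_matrix();yw=np.degrees(np.arctan2(R[1,0],R[0,0]))
    print("t",st["time"],"pos",st["eef_pos"].round(4),"yaw",yw.round(2),"F",st["force"].round(1),"op",round(st["opening"],4))
    print("shift",(R.T@(np.array([x,y,z])-st["eef_pos"])).round(4),"turn",-((yaw-yw+180)%360-180))
E
python3 -c "
from h import *
mv(.514,-.425,.2,90)"
```

```text
t 0.45 pos [0.2818 0.5578 0.1978] yaw 153.2 F [ 0.  -0.8  0. ] op 0.0852
shift [-0.6504 -0.7726 -0.0021] turn 63.20106307503798
```

Call:
{"method": "apply_moves", "body": {
  "series": [
    [0,-0.65,-0.77,0,63],
    [0,-0.65,-0.77,0,63],
    [80,-0.65,-0.77,0,63],
    [80,-0.65,-0.77,0,63],
    [80,-0.65,-0.77,0,63],
    [80,-0.65,-0.77,0,63],
    [80,-0.65,-0.77,0,63],
    [80,-0.65,-0.77,0,63]
  ]
}}

```text
time: 1.25
eef_pos: [0.3745, 0.1669, 0.1982]
eef_rot: [3.141, -0.001, 1.569]
force: [0.5, 0.0, -0.7]
opening: 0.0585
```

```bash
python3 -c "
from h import *
mv(.514,-.425,.2,90)"
```

```text
t 1.25 pos [0.3745 0.1669 0.1982] yaw 89.89 F [ 0.5  0.  -0.7] op 0.0585
shift [-0.5916  0.1406 -0.0023] turn -0.10554313822433414
```

Call:
{"method": "apply_moves", "body": {
  "series": [
    [80,-0.592,0.14,0,0],
    [80,-0.592,0.14,0,0],
    [80,-0.592,0.14,0,0],
    [80,-0.592,0.14,0,0],
    [80,-0.592,0.14,0,0],
    [80,-0.592,0.14,0,0],
    [80,-0.592,0.14,0,0],
    [80,-0.592,0.14,0,0]
  ]
}}

```text
time: 2.05
eef_pos: [0.4682, -0.2221, 0.1983]
eef_rot: [3.14, -0.0, 1.575]
force: [1.9, 0.8, 0.8]
opening: 0.0585
```

```bash
python3 -c "
from h import *
mv(.514,-.425,.012,90)"
```

```text
t 2.05 pos [ 0.4682 -0.2221  0.1983] yaw 90.25 F [1.9 0.8 0.8] op 0.0585
shift [-0.2032  0.0447  0.1863] turn 0.2528818979984919
```

Call:
{"method": "apply_moves", "body": {
  "series": [
    [80,-0.203,0.045,0,0],
    [80,-0.203,0.045,0,0],
    [80,-0.203,0.045,0,0],
    [80,-0.203,0.045,0,0],
    [80,-0.203,0.045,0.05,0],
    [80,-0.203,0.045,0.1,0],
    [80,-0.203,0.045,0.14,0],
    [80,-0.203,0.045,0.16,0]
  ]
}}

```text
time: 2.85
eef_pos: [0.5117, -0.4214, 0.0335]
eef_rot: [-3.137, -0.003, 1.574]
force: [-0.2, -0.4, 0.1]
opening: 0.0586
```

Run:
```python
from h import *
mv(.514,-.425,.012,90)
w=cams.grab_frame("wrist");cv2.imwrite("pics/w1.png",w["image"][:,:,::-1])
w=cams.grab_frame("scene");crop(w,60,200,260,320,4,"s1.png")
```

```text
t 2.85 pos [ 0.5117 -0.4214  0.0335] yaw 90.19 F [-0.2 -0.4  0.1] op 0.0586
shift [-0.0037  0.0024  0.0214] turn 0.18985216901955937
```

View pics/w1.png

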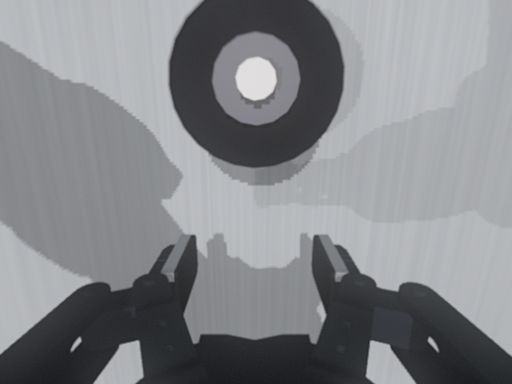

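View pics/s1.png

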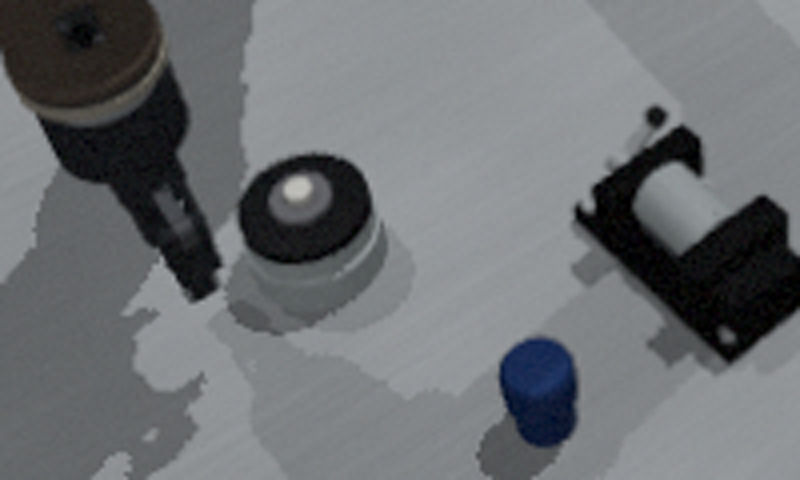

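Call:
{"method": "apply_moves", "body": {
  "series": [
    [80,-0.002,0.002,0.015,0],
    [80,-0.002,0.002,0.021,0],
    [80,0.015,0.002,0.021,0],
    [80,0.028,0.002,0.021,0],
    [80,0.036,0.002,0.021,0],
    [80,0.044,0.002,0.021,0],
    [80,0.052,0.002,0.021,0],
    [80,0.06,0.002,0.021,0]
  ]
}}

```text
time: 3.75
eef_pos: [0.5154, -0.3635, 0.0176]
eef_rot: [3.141, 0.002, 1.574]
force: [0.4, -3.3, 1.9]
opening: 0.0582
```

Run:
```python
from h import *
mv(.514,-.08,.012,90)
w=cams.grab_frame("wrist");cv2.imwrite("pics/w2.png",w["image"][:,:,::-1])
w=cams.grab_frame("scene");crop(w,60,200,260,320,4,"s2.png")
```

```text
t 3.75 pos [ 0.5154 -0.3635  0.0176] yaw 90.17 F [ 0.4 -3.3  1.9] op 0.0582
shift [ 0.2835 -0.0006  0.0051] turn 0.17189758847291614
```

View pics/w2.png

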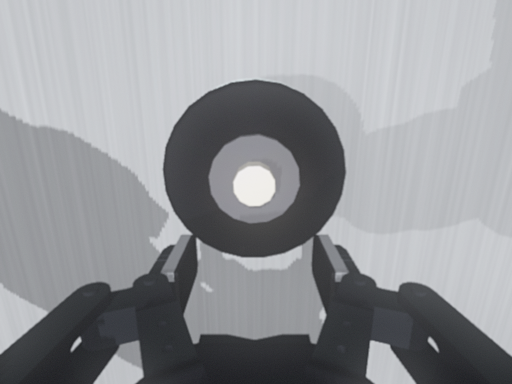

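View pics/s2.png

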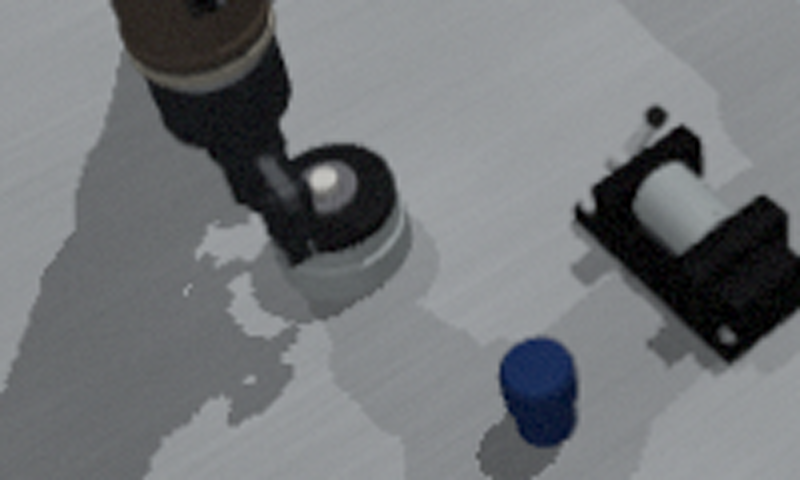

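```bash
cat >> h.py <<'E'
def house(z=.074,save=None):
    f=cams.grab_frame("wrist");g=f["image"]
    m=(g.min(2)>215).astype(np.uint8)
    n,l,s,c=cv2.connectedComponentsWithStats(m)
    b=[i for i in range(1,n) if 300<s[i,4]<6000 and abs(s[i,2]-s[i,3])<12]
    st=robot.sense();R=Ro.from_euler("xyz",st["eef_rot"]).as_matrix()
    for i in b:
        X=toplane(f,[c[i]],z)[0]
        print("bright px",c[i].round(1),s[i].tolist(),"world",X[:2].round(4),"tool",(R.T@(X-st["eef_pos"]))[:2].round(4))
    if save: cv2.imwrite("pics/"+save,g[:,:,::-1])
E
python3 -c "
from h import *
house()"
```

```text
bright px [253.5 184.8] [233, 166, 42, 39, 1279] world [ 0.5142 -0.3228] tool [ 0.0396 -0.0012]
```

Call:
{"method": "apply_moves", "body": {
  "series": [
    [80,0.004,0,0.005,0],
    [80,0.014,-0.001,0.006,0],
    [80,0.026,-0.001,0.006,0],
    [80,0.038,-0.002,0.006,0],
    [80,0.05,-0.002,0.006,0],
    [80,0.062,-0.002,0.006,0],
    [80,0.074,-0.003,0.006,0],
    [80,0.086,-0.003,0.006,0]
  ]
}}

```text
time: 4.7
eef_pos: [0.512, -0.2768, 0.0111]
eef_rot: [3.141, 0.001, 1.574]
force: [-0.5, -4.8, 5.7]
opening: 0.0585
```

```bash
python3 -c "
from h import *
house(save='w3.png');mv(.514,-.05,.012,90)"
```

```text
bright px [254.  187.5] [233, 167, 43, 42, 1434] world [ 0.5108 -0.2367] tool [ 0.0371 -0.0011]
t 4.75 pos [ 0.5121 -0.2737  0.0106] yaw 90.3 F [0.  0.4 2. ] op 0.0585
shift [ 0.2237  0.0031 -0.001 ] turn 0.2963003320161306
```

View pics/w3.png

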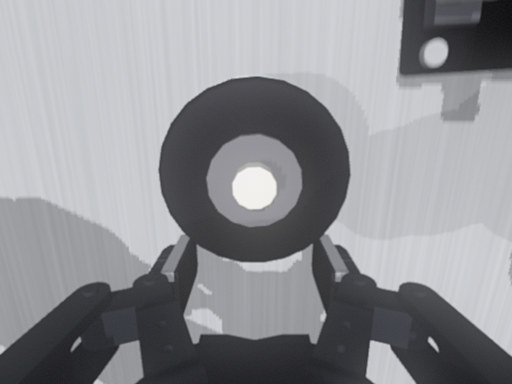

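Call:
{"method": "apply_moves", "body": {
  "series": [
    [80,0.01,0,0,0],
    [80,0.022,0,0,0],
    [80,0.034,0,0,0],
    [80,0.047,0,0,0],
    [80,0.06,0,0,0],
    [80,0.073,0,0,0],
    [80,0.086,0,0,0],
    [80,0.1,0,0,0]
  ]
}}

```text
time: 5.55
eef_pos: [0.5114, -0.1758, 0.0107]
eef_rot: [-3.141, -0.0, 1.574]
force: [0.4, -2.0, -1.7]
opening: 0.0585
```

Call:
{"method": "apply_moves", "body": {
  "series": [
    [80,0.013,0,0,0],
    [80,0.026,0,0,0],
    [80,0.039,0,0,0],
    [80,0.052,0,0,0],
    [80,0.065,0,0,0],
    [80,0.078,0,0,0],
    [80,0.091,0,0,0],
    [80,0.104,0,0,0]
  ]
}}

```text
time: 6.35
eef_pos: [0.5111, -0.072, 0.0109]
eef_rot: [-3.142, -0.0, 1.574]
force: [0.2, -1.0, -1.7]
opening: 0.0587
```

```bash
python3 -c "
from h import *
house(save='w4.png');mv(.514,-.05,.012,90)"
```

```text
bright px [253.8 186.7] [232, 166, 44, 42, 1441] world [ 0.5099 -0.0316] tool [ 0.0378 -0.0011]
t 6.4 pos [ 0.5111 -0.0692  0.0106] yaw 90.33 F [-0.2  2.3 -0.7] op 0.0584
shift [ 0.0192  0.003  -0.0014] turn 0.33271942653928477
```

View pics/w4.png

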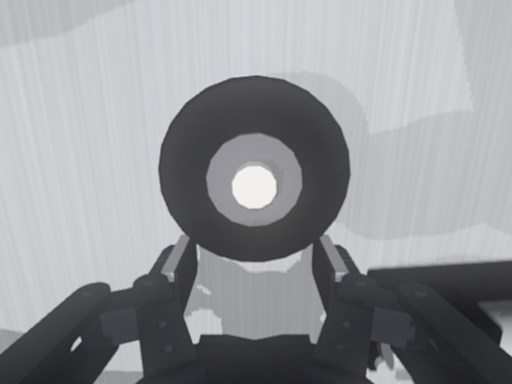

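```bash
cat >> h.py <<'E'
def rows(poses,z=.0106):
    """poses: list of (Cx,Cy,heading deg,D)"""
    st=robot.sense();R=Ro.from_euler("xyz",st["eef_rot"]).as_matrix();yw=np.degrees(np.arctan2(R[1,0],R[0,0]))
    for cx,cy,h,D in poses:
        a=np.radians(h);p=np.array([cx-D*np.cos(a),cy-D*np.sin(a),z])
        print((R.T@(p-st["eef_pos"])).round(4).tolist(),round(yw-h,1))
E
python3 -c "
from h import *
house()
C=(.5105,-.031)
rows([(*C,90,.042)]+[(*C,90-8.5*k,.043) for k in range(1,7)]+[(*C,38,.042)])"
```

```text
bright px [253.8 184.7] [232, 164, 44, 42, 1449] world [ 0.5098 -0.0281] tool [ 0.0423 -0.0011]
[-0.0027, -0.0007, 0.0001] 0.4
[-0.0032, -0.0071, 0.0001] 8.9
[-0.0018, -0.0133, 0.0001] 17.4
[0.0006, -0.0192, 0.0001] 25.9
[0.0038, -0.0248, 0.0001] 34.4
[0.0078, -0.0297, 0.0001] 42.9
[0.0124, -0.0341, 0.0001] 51.4
[0.0136, -0.0337, 0.0002] 52.4
```

Call:
{"method": "apply_moves", "body": {
  "series": [
    [80,-0.003,-0.001,0,0],
    [80,-0.003,-0.007,0,8.5],
    [80,-0.002,-0.013,0,17],
    [80,0.001,-0.019,0,25.5],
    [80,0.004,-0.025,0,34],
    [80,0.008,-0.03,0,42.5],
    [80,0.012,-0.034,0,51],
    [80,0.013,-0.034,0,52]
  ]
}}

```text
time: 7.25
eef_pos: [0.4766, -0.0605, 0.0108]
eef_rot: [-3.141, 0.001, 0.663]
force: [0.6, -0.1, 0.5]
opening: 0.0585
```

```bash
python3 -c "
from h import *
house(save='w5.png');mv(.65,.08,.0106,38)"
```

```text
bright px [241.1 170.9] [220, 150, 44, 43, 1459] world [ 0.51  -0.028] tool [ 0.046  -0.0051]
t 7.3 pos [ 0.4771 -0.0605  0.0109] yaw 38.22 F [ 1.7 -0.1 -0. ] op 0.0588
shift [ 2.228e-01 -3.400e-03  2.000e-04] turn 0.22153907404356232
```

View pics/w5.png

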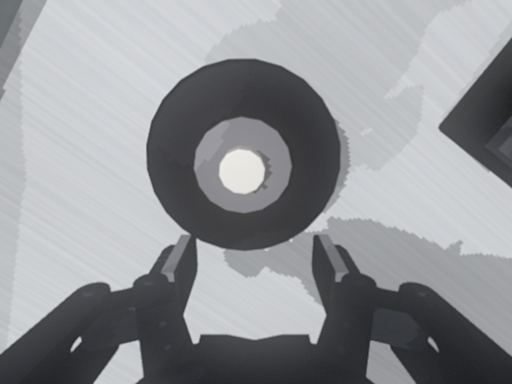

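Call:
{"method": "apply_moves", "body": {
  "series": [
    [80,0.002,-0.004,0,0],
    [80,0.012,-0.004,0,0],
    [80,0.024,-0.004,0,0],
    [80,0.037,-0.004,0,0],
    [80,0.05,-0.004,0,0],
    [80,0.063,-0.004,0,0],
    [80,0.076,-0.004,0,0],
    [80,0.09,-0.004,0,0]
  ]
}}

```text
time: 8.1
eef_pos: [0.5462, -0.0008, 0.0108]
eef_rot: [-3.142, 0.0, 0.667]
force: [-2.2, -1.7, 0.4]
opening: 0.0588
```

```bash
python3 -c "
from h import *
house(save='w6.png');mv(.6197,.0583,.0106,38)"
```

```text
bright px [253.5 185.4] [232, 165, 44, 42, 1371] world [0.5778 0.0245] tool [0.0375 0.0001]
t 8.15 pos [0.5485 0.0014 0.0109] yaw 38.34 F [3.1 0.9 0.3] op 0.0584
shift [ 0.0911 -0.0005  0.0005] turn 0.3437218756650964
```

View pics/w6.png

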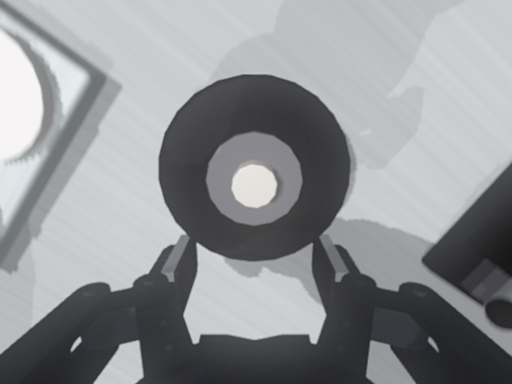

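Call:
{"method": "apply_moves", "body": {
  "series": [
    [80,0.01,0,0,0],
    [80,0.022,0,0,0],
    [80,0.034,0,0,0],
    [80,0.046,0,0,0],
    [80,0.058,0,0,0],
    [80,0.07,0,0,0],
    [80,0.08,0,0,0],
    [80,0.088,0,0,0]
  ]
}}

```text
time: 8.95
eef_pos: [0.6153, 0.0537, 0.0108]
eef_rot: [3.142, -0.0, 0.667]
force: [-2.5, -1.2, 0.6]
opening: 0.0584
```

```bash
python3 -c "
from h import *
house(save='w7.png');
C=(.649,.081)
rows([(*C,38,.042)]+[(*C,38+8.5*k,.043) for k in range(1,7)]+[(*C,90,.042)])
house()
"
```

```text
[-0.0, -0.0007, 0.0003] 0.3
[-0.0006, 0.0057, 0.0003] -8.2
[0.0008, 0.0119, 0.0003] -16.7
[0.0031, 0.0179, 0.0003] -25.2
[0.0062, 0.0234, 0.0003] -33.7
[0.0101, 0.0284, 0.0003] -42.2
[0.0147, 0.0328, 0.0003] -50.7
[0.016, 0.0325, 0.0003] -51.7
```

View pics/w7.png

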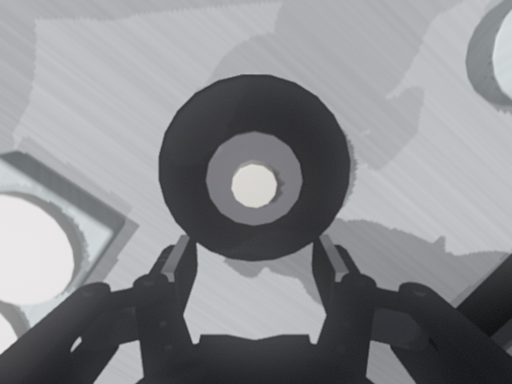

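```bash
sed -i 's/>215/>195/' h.py; python3 -c "
from h import *
house();
"
```

```text
bright px [253.6 183.7] [232, 163, 44, 42, 1423] world [0.6479 0.0798] tool [ 0.0419 -0.0004]
bright px [ 11.3 180.2] [0, 166, 32, 24, 369] world [0.5904 0.1552] tool [ 0.0433 -0.0952]
bright px [ 90.8 235.5] [68, 211, 41, 52, 675] world [0.589  0.1189] tool [ 0.0197 -0.0675]
```

Call:
{"method": "apply_moves", "body": {
  "series": [
    [80,-0.003,-0.001,0,0],
    [80,-0.003,0.005,0,-8.5],
    [80,-0.001,0.011,0,-17],
    [80,0.001,0.017,0,-25.5],
    [80,0.004,0.023,0,-34],
    [80,0.008,0.028,0,-42.5],
    [80,0.013,0.032,0,-51],
    [80,0.015,0.032,0,-51.5]
  ]
}}

```text
time: 9.9
eef_pos: [0.6466, 0.0364, 0.0114]
eef_rot: [3.14, -0.001, 1.567]
force: [1.3, -0.3, -0.8]
opening: 0.0586
```

```bash
python3 -c "
from h import *
house(save='w8.png');mv(.645,.18,.0106,90)
"
```

```text
bright px [260.3 177.9] [238, 157, 45, 43, 1519] world [0.6481 0.0802] tool [0.0433 0.0014]
bright px [470.3 262.2] [429, 228, 83, 74, 2217] world [0.7382 0.0425] tool [0.0063 0.0917]
t 9.95 pos [0.6465 0.037  0.0112] yaw 89.55 F [ 0.9 -0.5  0.2] op 0.0586
shift [ 0.143  -0.0026  0.0007] turn -0.45290823764796073
```

View pics/w8.png

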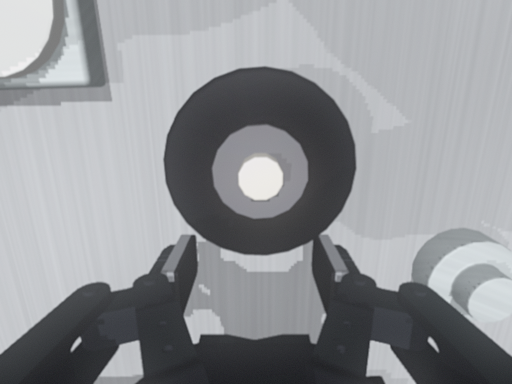

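Call:
{"method": "apply_moves", "body": {
  "series": [
    [80,0.004,0.002,0,0],
    [80,0.014,0.002,0,0],
    [80,0.026,0.002,0,0],
    [80,0.038,0.002,0,0],
    [80,0.051,0.002,0,0],
    [80,0.064,0.002,0,0],
    [80,0.077,0.002,0,0],
    [80,0.09,0.002,0,0]
  ]
}}

```text
time: 10.75
eef_pos: [0.6486, 0.1284, 0.0109]
eef_rot: [-3.142, 0.0, 1.566]
force: [-0.6, -3.2, 1.5]
opening: 0.0584
```

```bash
python3 -c "
from h import *
house(save='w9.png');mv(.648,.174,.0106,90)
"
```

```text
bright px [253.7 186.6] [232, 166, 44, 42, 1454] world [0.6476 0.1689] tool [ 0.037  -0.0009]
bright px [ 92.  226.3] [73, 199, 32, 41, 573] world [0.5814 0.1523] tool [ 0.0203 -0.067 ]
t 10.8 pos [0.6484 0.132  0.0106] yaw 89.87 F [-0.2  1.2  0.9] op 0.0587
shift [ 0.042  -0.0005  0.0001] turn -0.1269303000468085
```

View pics/w9.png

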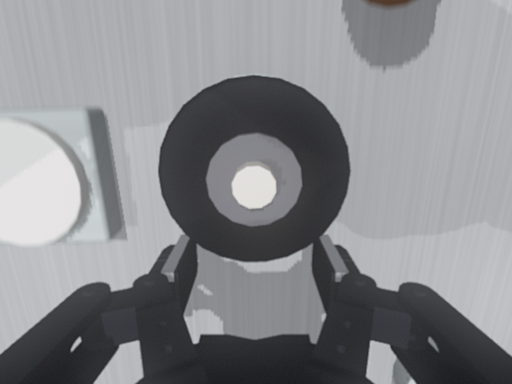

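Call:
{"method": "apply_moves", "body": {
  "series": [
    [80,0.01,0,0,0],
    [80,0.02,0,0,0],
    [80,0.029,0,0,0],
    [80,0.036,0,0,0],
    [80,0.04,0,0,0]
  ]
}}

```text
time: 11.3
eef_pos: [0.6486, 0.1683, 0.0107]
eef_rot: [-3.141, -0.0, 1.566]
force: [-0.7, -2.2, -1.2]
opening: 0.0585
```

```bash
python3 -c "
from h import *
house();house(save='w10.png')
C=(.6475,.2125)
rows([(*C,90,.044)]+[(*C,90+8.5*k,.044) for k in range(1,6)]+[(*C,135,.043)]*2)
"
```

```text
bright px [253.4 186.7] [232, 166, 43, 42, 1411] world [0.6476 0.2087] tool [ 0.0399 -0.0012]
bright px [ 84.5 198.5] [64, 185, 36, 40, 590] world [0.5806 0.2041] tool [ 0.0351 -0.0682]
bright px [253.4 186.5] [232, 166, 43, 42, 1421] world [0.6475 0.2093] tool [ 0.0409 -0.0013]
bright px [ 84.8 199.9] [64, 186, 37, 41, 649] world [0.5806 0.204 ] tool [ 0.0354 -0.0682]
[0.0001, -0.0012, 0.0001] -0.2
[0.0006, 0.0053, 0.0001] -8.7
[0.0021, 0.0117, 0.0001] -17.2
[0.0045, 0.0178, 0.0001] -25.7
[0.0077, 0.0234, 0.0001] -34.2
[0.0118, 0.0285, 0.0001] -42.7
[0.0138, 0.0292, 0.0001] -45.2
[0.0138, 0.0292, 0.0001] -45.2
```

View pics/w10.png

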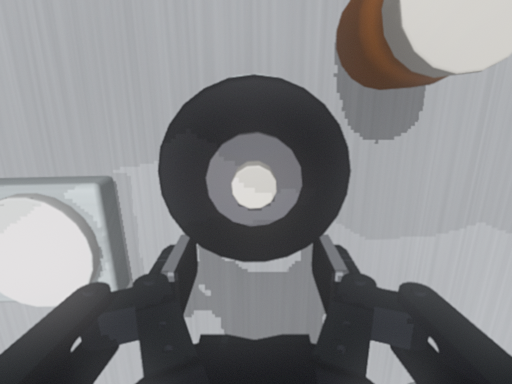

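Call:
{"method": "apply_moves", "body": {
  "series": [
    [80,-0.004,0,0,0],
    [80,-0.003,0.005,0,-8.5],
    [80,-0.002,0.012,0,-17],
    [80,0.001,0.018,0,-25.5],
    [80,0.004,0.023,0,-34],
    [80,0.008,0.028,0,-42],
    [80,0.01,0.029,0,-43.5],
    [80,0.01,0.029,0,-43.5]
  ]
}}

```text
time: 12.2
eef_pos: [0.6779, 0.1768, 0.0109]
eef_rot: [3.141, -0.001, 2.322]
force: [-0.1, -0.4, 0.7]
opening: 0.0587
```

```bash
python3 -c "
from h import *
house(save='w11.png');
mv(.544-.039*np.cos(np.radians(133.5)),.319-.039*np.sin(np.radians(133.5)),.0106,133.5)
"
```

```text
bright px [257.4 178.2] [236, 157, 44, 43, 1430] world [0.6475 0.2094] tool [0.0446 0.0003]
t 12.25 pos [0.6777 0.1767 0.0109] yaw 132.99 F [-0.2 -0.3  0.4] op 0.0587
shift [ 0.1563 -0.0004  0.0003] turn -0.5122213023705058
```

View pics/w11.png

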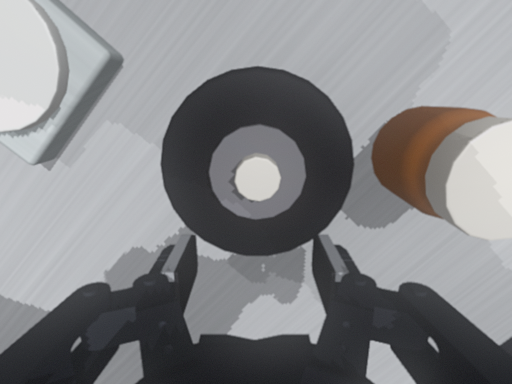

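```bash
python3 -c "
from h import *
f=cams.grab_frame('wrist');st=robot.sense();R=Ro.from_euler('xyz',st['eef_rot']).as_matrix()
for uv,z in (((425,178),.07),((372,152),.02)):
  X=toplane(f,[uv],z)[0];print(X,R.T@(X-st['eef_pos']))
for y in (.0425,.057):
  for z in (-.05,-.073): print(y,z,proj(f,(st['eef_pos']+R@np.array([0,y,z]))))
"
```

```text
[0.69734058 0.25466557 0.07      ] [ 0.04370297  0.06768524 -0.0591638 ]
[0.69379195 0.25419523 0.02      ] [ 0.04576919  0.06478215 -0.00916263]
0.0425 -0.05 [[346.36545603 262.6810745 ]]
0.0425 -0.073 [[363.11581778 292.49296385]]
0.057 -0.05 [[376.90857543 262.5998826 ]]
0.057 -0.073 [[399.15904664 292.34327547]]
```

Call:
{"method": "apply_moves", "body": {
  "series": [
    [80,0.004,0,-0.005,0],
    [80,0.012,-0.001,-0.005,0],
    [80,0.022,-0.003,-0.005,0],
    [80,0.032,-0.005,-0.005,0],
    [80,0.042,-0.006,-0.005,0],
    [80,0.052,-0.007,-0.005,0]
  ]
}}

```text
time: 12.9
eef_pos: [0.6364, 0.2107, 0.016]
eef_rot: [3.142, 0.0, 2.325]
force: [1.9, -1.3, 0.3]
opening: 0.0587
```

```bash
python3 -c "
from h import *
house(save='w12.png');
mv(.544-.039*np.cos(np.radians(133.5)),.319-.039*np.sin(np.radians(133.5)),.0106,133.5)
f=cams.grab_frame('top');crop(f,100,110,260,230,5,'t12.png')
f=cams.grab_frame('scene');crop(f,240,120,400,230,5,'s12.png')
"
```

```text
bright px [254.6 183.2] [234, 164, 42, 40, 1280] world [0.6074 0.2401] tool [ 0.0388 -0.0012]
t 12.95 pos [0.6348 0.2127 0.0158] yaw 133.31 F [-0.5  0.   0.9] op 0.0586
shift [0.1006 0.0069 0.0054] turn -0.19128391359157604
```

View pics/w12.png

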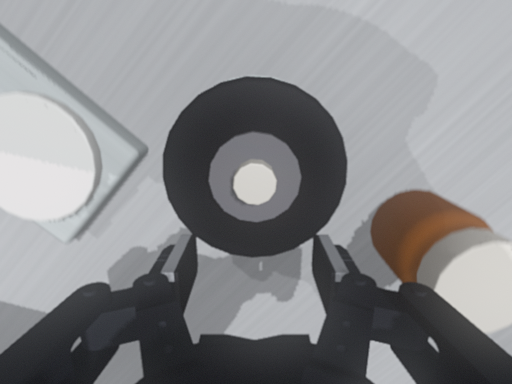

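View pics/s12.png

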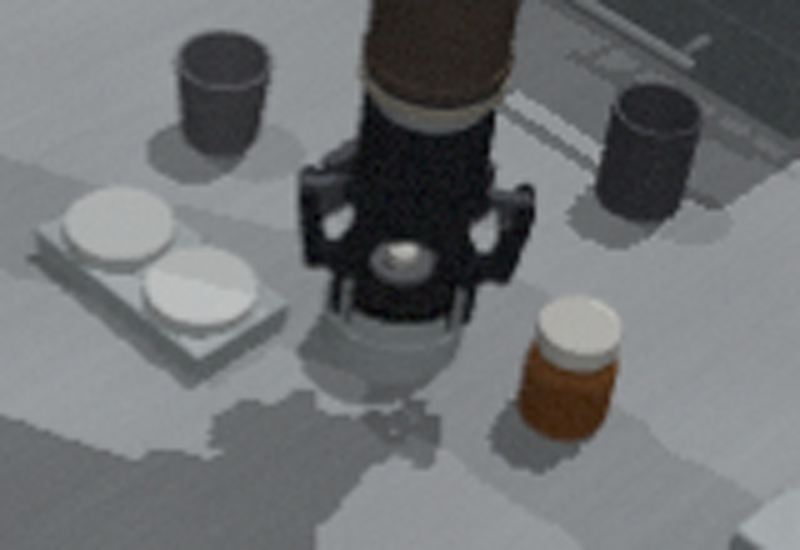

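View pics/t12.png

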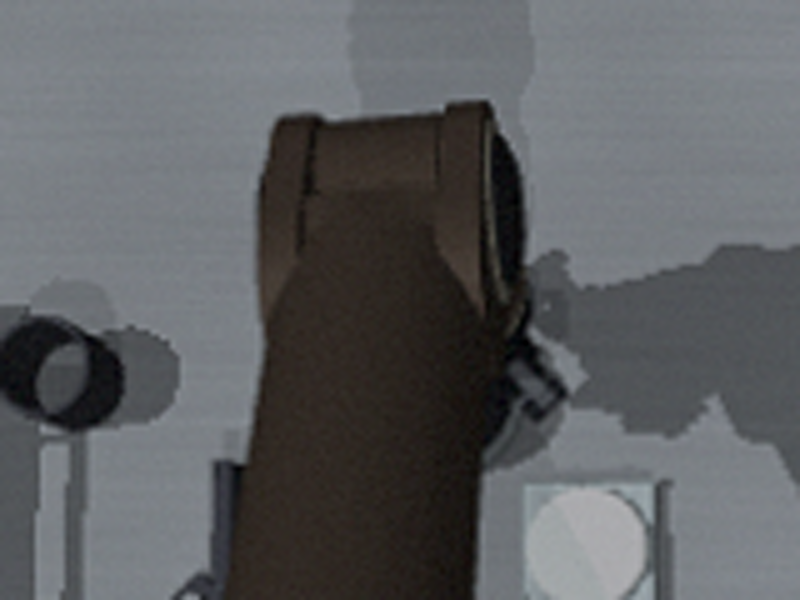

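Call:
{"method": "apply_moves", "body": {
  "series": [
    [80,0.01,0,0,0],
    [80,0.02,0,0,0],
    [80,0.03,0.001,0,0],
    [80,0.04,0.002,0,0],
    [80,0.05,0.003,0,0],
    [80,0.06,0.004,0,0],
    [80,0.068,0.005,0,0]
  ]
}}

```text
time: 13.75
eef_pos: [0.5936, 0.2641, 0.0159]
eef_rot: [-3.142, -0.0, 2.325]
force: [1.6, -1.9, 0.3]
opening: 0.0592
```

```bash
python3 -c "
from h import *
house(save='w13.png');
mv(.544-.039*np.cos(np.radians(133.5)),.319-.039*np.sin(np.radians(133.5)),.0106,133.5)
"
```

```text
bright px [254.1 183.8] [234, 164, 41, 40, 1298] world [0.5645 0.2931] tool [ 0.0393 -0.0016]
t 13.8 pos [0.5926 0.2657 0.0157] yaw 133.32 F [-0.7 -0.9  1.2] op 0.0584
shift [0.0331 0.0014 0.0052] turn -0.18329782214786405
```

View pics/w13.png

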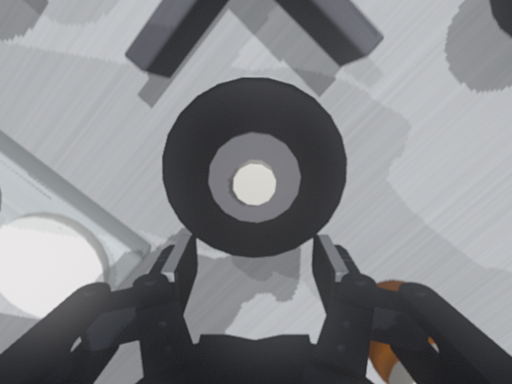

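Call:
{"method": "apply_moves", "body": {
  "series": [
    [80,0.006,0,0,0],
    [80,0.012,0.001,0,0],
    [80,0.018,0.001,0,0],
    [80,0.023,0.001,0,0],
    [80,0.027,0.001,0,0],
    [80,0.03,0.001,0,0]
  ]
}}

```text
time: 14.4
eef_pos: [0.5742, 0.2859, 0.0159]
eef_rot: [3.142, -0.0, 2.325]
force: [1.8, -2.4, 1.0]
opening: 0.0584
```

```bash
python3 -c "
from h import *
house(save='w14.png');
mv(.544-.039*np.cos(np.radians(133.5)),.319-.039*np.sin(np.radians(133.5)),.0106,133.5)
"
```

```text
bright px [71.6 13.7] [60, 0, 29, 40, 470] world [0.4562 0.3163] tool [ 0.1024 -0.0652]
bright px [254.4 183.9] [234, 164, 42, 41, 1376] world [0.5454 0.315 ] tool [ 0.0405 -0.0012]
bright px [142.4 226.5] [116, 196, 52, 59, 470] world [0.5235 0.2687] tool [ 0.0217 -0.0489]
t 14.45 pos [0.5739 0.2864 0.0159] yaw 133.23 F [ 0.9 -1.7 -0.6] op 0.0586
shift [0.0052 0.0008 0.0053] turn -0.26945500248695
```

View pics/w14.png

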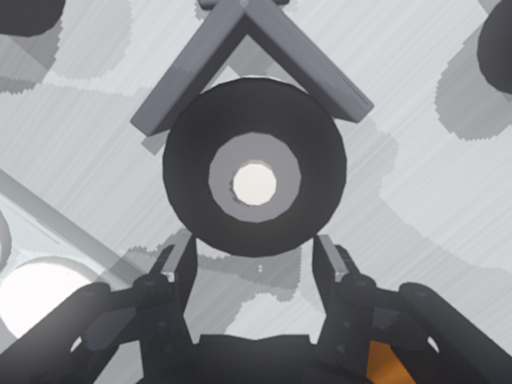

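Close; now small increments watching the force.

Call:
{"method": "apply_moves", "body": {
  "series": [
    [80,0.002,0,0,0],
    [80,0.004,0,0,0],
    [80,0.005,0,0,0]
  ]
}}

```text
time: 14.75
eef_pos: [0.571, 0.2893, 0.0159]
eef_rot: [-3.142, -0.0, 2.325]
force: [1.6, -2.6, 0.4]
opening: 0.0586
```

Call:
{"method": "apply_moves", "body": {
  "series": [
    [80,0.002,0,0,0],
    [80,0.003,0,0,0],
    [80,0.003,0,0,0]
  ]
}}

```text
time: 15.05
eef_pos: [0.5703, 0.2897, 0.0162]
eef_rot: [3.141, 0.002, 2.323]
force: [4.1, -4.7, 0.1]
opening: 0.059
```

```bash
python3 -c "
from h import *
house(save='w15.png');
mv(.544-.039*np.cos(np.radians(133.5)),.319-.039*np.sin(np.radians(133.5)),.0106,133.5)
"
```

```text
bright px [254.4 184.6] [234, 164, 42, 42, 1378] world [0.5416 0.3187] tool [ 0.0406 -0.0011]
bright px [150.  226.9] [124, 204, 47, 48, 362] world [0.5219 0.2746] tool [ 0.0219 -0.0457]
t 15.1 pos [0.5703 0.2897 0.0162] yaw 133.11 F [ 4.5 -5.1  1.3] op 0.0586
shift [0.0004 0.0011 0.0056] turn -0.3924089964100119
```

View pics/w15.png

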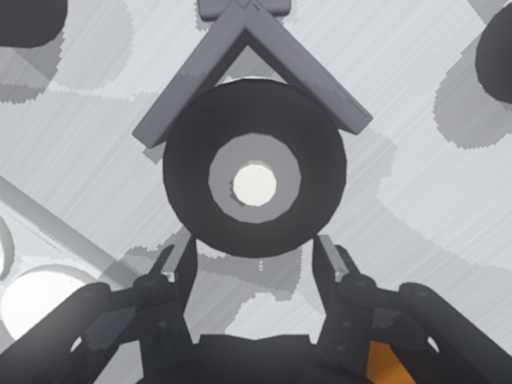

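Call:
{"method": "apply_moves", "body": {
  "series": [
    [80,0.001,0,0,0],
    [80,0.002,0,0,0],
    [80,0.002,0,0,0]
  ]
}}

```text
time: 15.4
eef_pos: [0.57, 0.29, 0.0165]
eef_rot: [3.141, 0.004, 2.322]
force: [5.2, -8.5, 1.2]
opening: 0.0589
```

Call:
{"method": "apply_moves", "body": {
  "series": [
    [80,0.001,0,0,0],
    [80,0.002,0,0,0],
    [80,0.002,0,0,0]
  ]
}}

```text
time: 15.7
eef_pos: [0.5698, 0.2902, 0.0168]
eef_rot: [3.14, 0.006, 2.321]
force: [8.0, -9.8, 1.5]
opening: 0.0585
```

```bash
python3 -c "
from h import *
house(save='w16.png');
mv(.544-.039*np.cos(np.radians(133.5)),.319-.039*np.sin(np.radians(133.5)),.0106,133.5)
"
```

```text
bright px [254.5 185.4] [234, 165, 42, 42, 1377] world [0.5413 0.3191] tool [ 0.0402 -0.0011]
bright px [151.8 226.4] [127, 205, 44, 45, 333] world [0.5216 0.2758] tool [ 0.0219 -0.045 ]
t 15.75 pos [0.5697 0.2902 0.0167] yaw 132.98 F [  7.6 -10.4   1. ] op 0.0585
shift [-0.0004  0.0011  0.0061] turn -0.5161165227200399
```

View pics/w16.png

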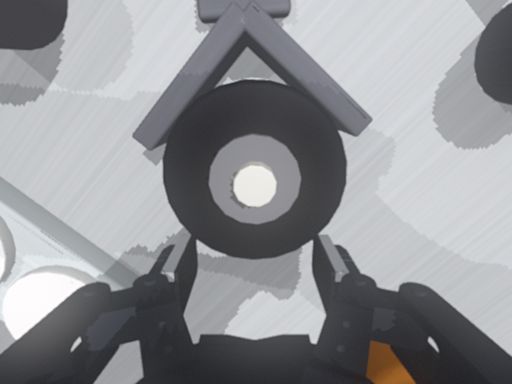

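Call:
{"method": "apply_moves", "body": {
  "series": [
    [80,-0.01,0,0,0],
    [80,-0.025,0,0,0],
    [80,-0.035,0,-0.01,0],
    [80,-0.035,0,-0.05,0],
    [80,-0.035,0,-0.09,0],
    [160,-0.035,0,-0.11,0],
    [255,-0.035,0,-0.11,0],
    [255,-0.035,0,-0.11,0]
  ]
}}

```text
time: 16.55
eef_pos: [0.5903, 0.269, 0.1264]
eef_rot: [3.141, -0.001, 2.325]
force: [-0.5, 0.5, -1.0]
opening: 0.0154
```

```bash
python3 -c "
from h import *
house(save='w17.png')
mv(.5415,.3185,.09,132.5)
f=cams.grab_frame('scene');crop(f,240,120,400,230,5,'s17.png')
"
```

```text
bright px [253.8 105.3] [243, 95, 22, 22, 357] world [0.5415 0.3188] tool [ 0.0695 -0.0009]
bright px [ 50.6 160.1] [13, 123, 76, 75, 4432] world [0.4545 0.1817] tool [ 0.0291 -0.1581]
bright px [120.3 213.4] [84, 180, 74, 68, 3899] world [0.5201 0.1827] tool [-0.0151 -0.1096]
t 16.6 pos [0.5897 0.2687 0.1254] yaw 133.2 F [-0.3 -0.2 -1. ] op 0.0079
shift [ 0.0693 -0.0011  0.0355] turn 0.6999301262624158
```

View pics/w17.png

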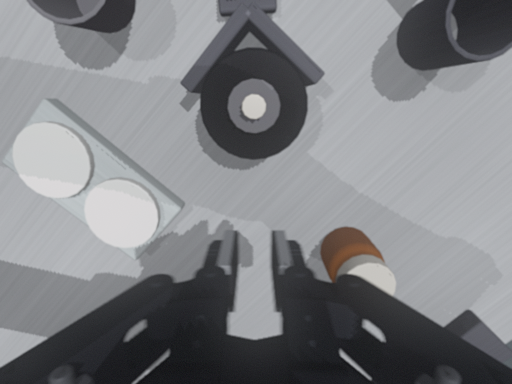

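View pics/s17.png

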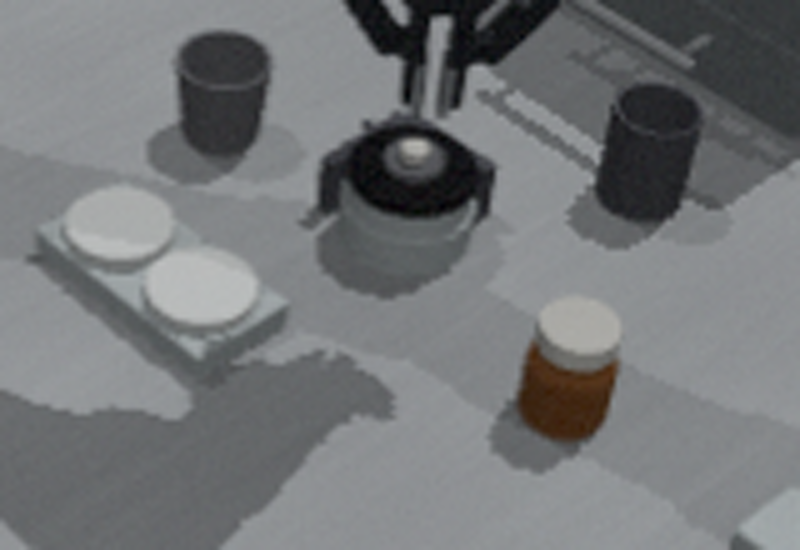

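Call:
{"method": "apply_moves", "body": {
  "series": [
    [255,0.04,0,0,0],
    [255,0.069,0,0,0],
    [255,0.07,0,0,0],
    [255,0.07,0,0.02,0],
    [255,0.07,0,0.04,0],
    [255,0.07,0,0.044,0],
    [255,0.07,0,0.044,0]
  ]
}}

```text
time: 17.35
eef_pos: [0.5419, 0.3189, 0.0806]
eef_rot: [-3.139, 0.0, 2.324]
force: [-0.3, -0.1, -0.1]
opening: -0.0002
```

```bash
python3 -c "
from h import *
mv(.5415,.3188,.0655,132.5)
f=cams.grab_frame('scene');crop(f,270,110,370,190,7,'s18.png')
f=cams.grab_frame('wrist');cv2.imwrite('pics/w18.png',f['image'][:,:,::-1])
"
```

```text
t 17.35 pos [0.5419 0.3189 0.0806] yaw 133.16 F [-0.3 -0.1 -0.1] op -0.0002
shift [ 0.0002 -0.0003  0.0151] turn 0.6619029572917441
```

View pics/s18.png

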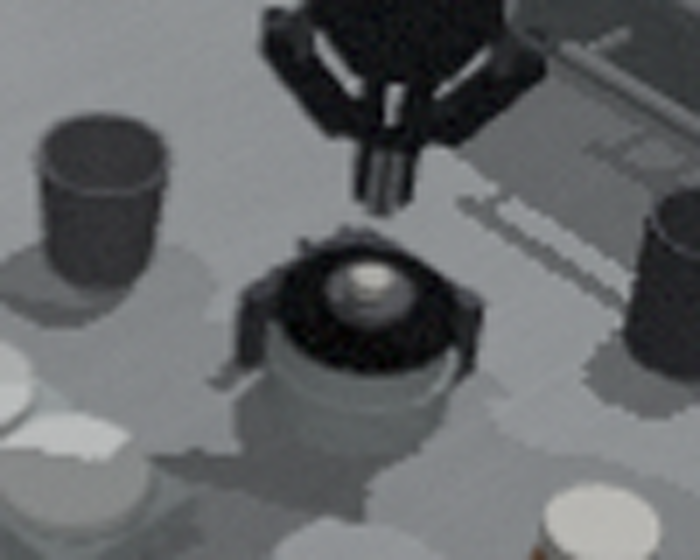

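View pics/w18.png

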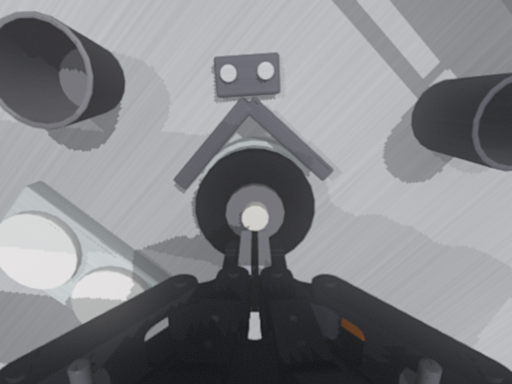

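```bash
python3 -c "
from h import *
mv(.5415,.3188,.0655,132.5)
p=robot.sense()['eef_pos']
for n in('scene','wrist'):
  f=cams.grab_frame(n);print(n,proj(f,[p,p-[0,0,.013],[.5415,.3188,.074]]))
  if n=='scene':crop(f,270,110,370,190,7,'s19.png')
  else:cv2.imwrite('pics/w19.png',f['image'][:,:,::-1])
house()
"
```

```text
t 17.45 pos [0.5429 0.3196 0.0823] yaw 133.16 F [ 0.4  0.4 -0.5] op -0.0001
shift [ 0.0004 -0.0015  0.0168] turn 0.6635857219334014
scene [[323.02490301 147.20418756]
 [322.58329963 150.33005783]
 [322.26799066 149.0876324 ]]
wrist [[255.77067023 221.49493221]
 [255.66467095 213.98139988]
 [253.35827179 216.0714176 ]]
bright px [253.4 216.9] [241, 206, 25, 23, 442] world [0.5419 0.3185] tool [-0.0004 -0.0018]
```

View pics/s19.png

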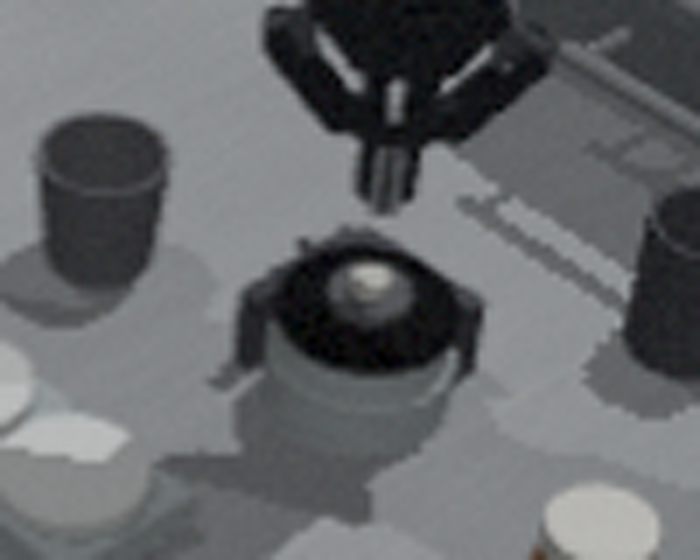

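View pics/w19.png

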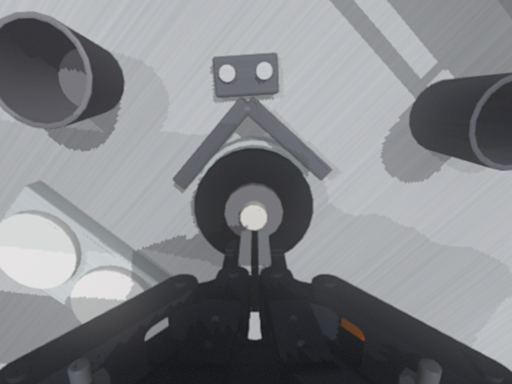

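Call:
{"method": "apply_moves", "body": {
  "series": [
    [255,0,-0.001,0.005,0],
    [255,0,-0.001,0.009,0],
    [255,0,-0.001,0.01,0]
  ]
}}

```text
time: 17.9
eef_pos: [0.5412, 0.3191, 0.0713]
eef_rot: [-3.141, -0.0, 2.325]
force: [0.1, -0.9, -0.2]
opening: 0.0001
```

```bash
python3 -c "
from h import *
mv(.5415,.3188,.0655,132.5)
p=robot.sense()['eef_pos']
for n in('scene','wrist'):
  f=cams.grab_frame(n);print(n,proj(f,[p+[0,0,a] for a in(0,.01,.02,.03)]).round(1).tolist())
  if n=='scene':crop(f,270,110,370,190,7,'s20.png')
  else:crop(f,190,150,320,270,5,'w20.png')
"
```

```text
t 17.9 pos [0.5412 0.3191 0.0713] yaw 133.2 F [ 0.1 -0.9 -0.2] op 0.0001
shift [-0.0004  0.0001  0.0058] turn 0.7014246560330264
scene [[322.2, 149.6], [322.5, 147.2], [322.8, 144.8], [323.2, 142.4]]
wrist [[256.1, 221.6], [256.2, 228.1], [256.3, 235.3], [256.4, 243.4]]
```

View pics/s20.png

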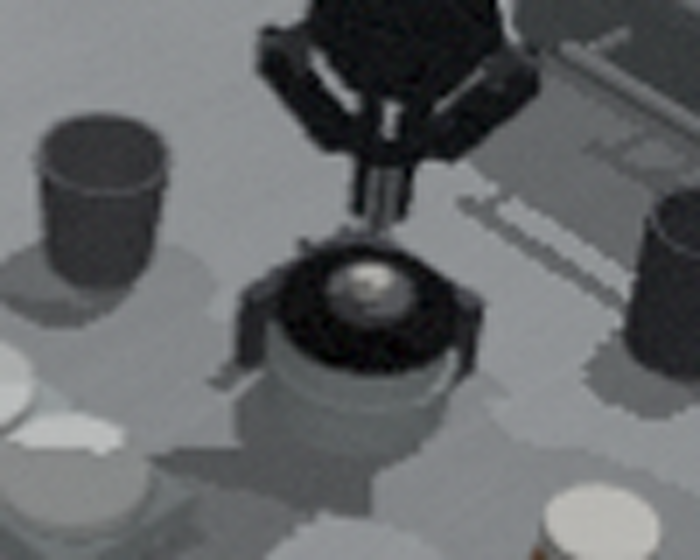

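View pics/w20.png

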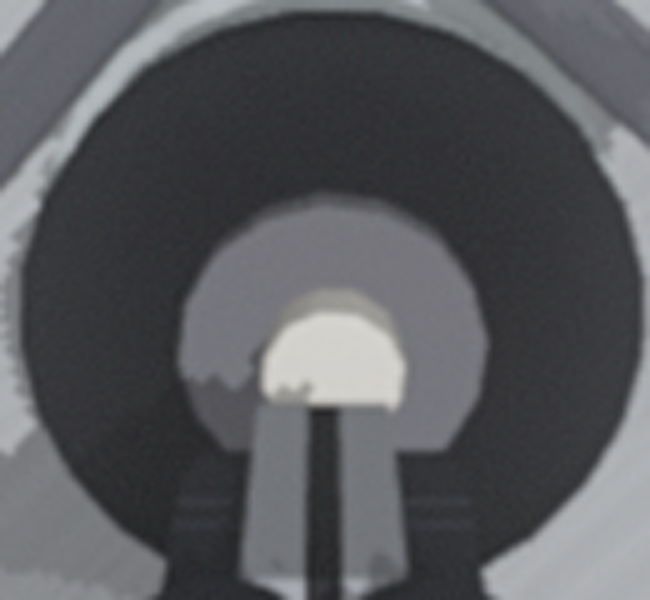

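Call:
{"method": "apply_moves", "body": {
  "series": [
    [255,0,0,0.005,0],
    [255,0,0,0.01,0],
    [255,0,0,0.012,0],
    [255,0,0,0.014,0]
  ]
}}

```text
time: 18.4
eef_pos: [0.5415, 0.3191, 0.0575]
eef_rot: [-3.141, -0.0, 2.325]
force: [-1.4, 0.1, -0.0]
opening: -0.0004
```

```bash
python3 -c "
from h import *
mv(.5415,.3188,.0655,132.5)
p=robot.sense()['eef_pos']
for n in('scene','wrist'):
  f=cams.grab_frame(n);print(n,proj(f,[p+[0,0,a] for a in(0,.01,.02,.03)]).round(1).tolist())
  if n=='scene':crop(f,270,110,370,190,7,'s21.png')
  else:crop(f,190,150,320,270,5,'w21.png')
"
```

```text
t 18.4 pos [0.5415 0.3191 0.0575] yaw 133.2 F [-1.4  0.1 -0. ] op -0.0004
shift [-0.0003 -0.0002 -0.008 ] turn 0.697772173145637
scene [[321.8, 153.0], [322.1, 150.6], [322.4, 148.2], [322.8, 145.8]]
wrist [[256.3, 221.8], [256.4, 228.3], [256.5, 235.5], [256.7, 243.6]]
```

View pics/s21.png

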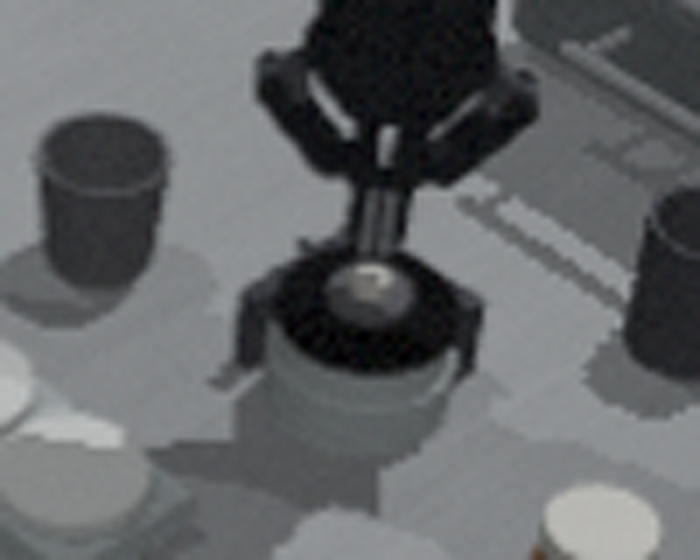

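View pics/w21.png

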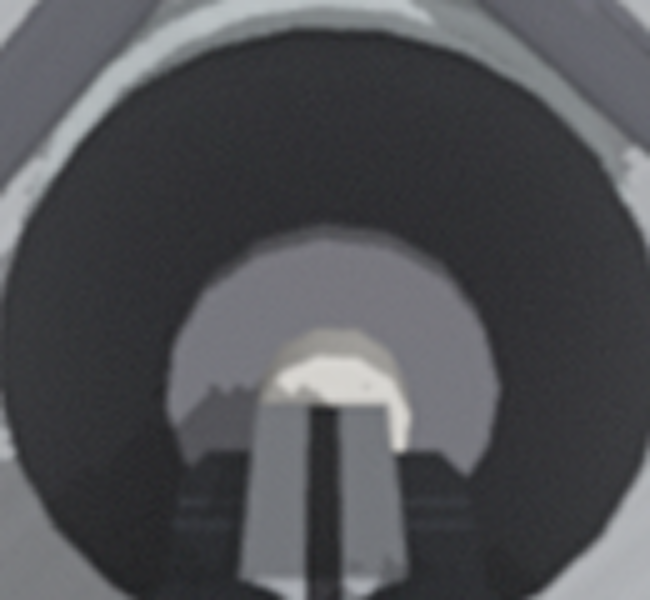

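Call:
{"method": "apply_moves", "body": {
  "series": [
    [255,0,0,0.002,0],
    [255,0,0,0.004,0],
    [255,0,0,0.006,0],
    [255,0,0,0.006,0]
  ]
}}

```text
time: 18.9
eef_pos: [0.5414, 0.3191, 0.0516]
eef_rot: [-3.141, -0.0, 2.325]
force: [-0.8, 0.1, -0.0]
opening: -0.0002
```

Call:
{"method": "apply_moves", "body": {
  "series": [
    [255,0,0,0.002,0],
    [255,0,0,0.003,0],
    [255,0,0,0.004,0],
    [255,0,0,0.004,0]
  ]
}}

```text
time: 19.3
eef_pos: [0.5415, 0.3192, 0.0477]
eef_rot: [-3.141, -0.0, 2.325]
force: [-0.7, 0.0, 0.5]
opening: 0.0002
```

```bash
python3 -c "
from h import *
mv(.5415,.3188,.0655,132.5)
p=robot.sense()['eef_pos']
for n in('scene','wrist'):
  f=cams.grab_frame(n)
  if n=='scene':crop(f,270,110,370,190,7,'s22.png')
  else:crop(f,190,150,320,270,5,'w22.png')
"
```

```text
t 19.3 pos [0.5415 0.3192 0.0477] yaw 133.2 F [-0.7  0.   0.5] op 0.0002
shift [-0.0003 -0.0003 -0.0178] turn 0.6959793248749122
```

View pics/s22.png

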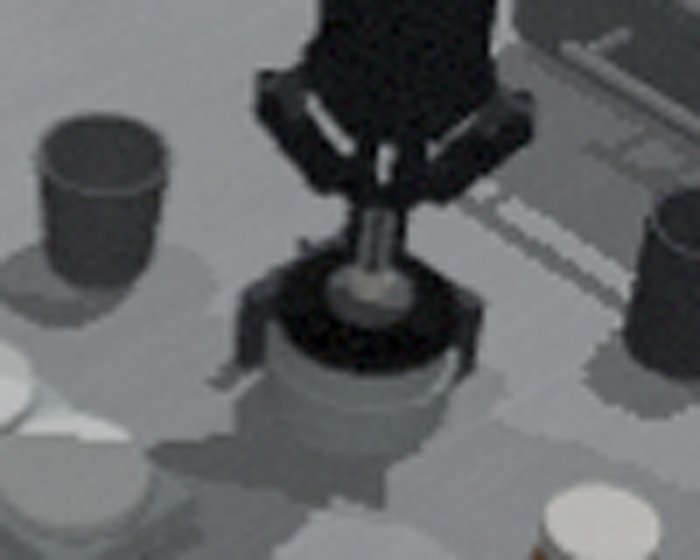

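View pics/w22.png

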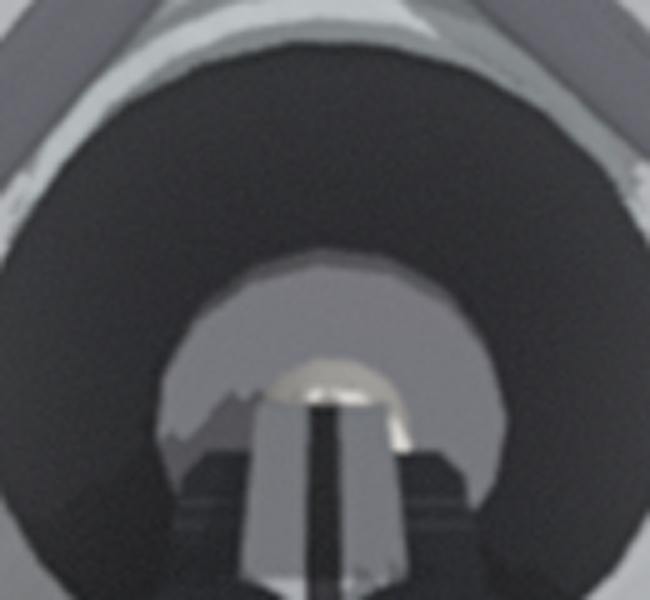

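Call:
{"method": "apply_moves", "body": {
  "series": [
    [255,0,0,0.001,0],
    [255,0,0,0.002,0],
    [255,0,0,0.003,0],
    [255,0,0,0.003,0]
  ]
}}

```text
time: 19.8
eef_pos: [0.5415, 0.3192, 0.0447]
eef_rot: [-3.141, -0.0, 2.325]
force: [-0.3, -0.1, -0.6]
opening: 0.0001
```

Call:
{"method": "apply_moves", "body": {
  "series": [
    [255,0,0,0.001,0],
    [255,0,0,0.002,0],
    [255,0,0,0.003,0],
    [255,0,0,0.003,0]
  ]
}}

```text
time: 20.2
eef_pos: [0.5415, 0.3191, 0.0417]
eef_rot: [-3.141, -0.0, 2.325]
force: [-0.4, -0.3, 0.6]
opening: 0.0
```

```bash
python3 -c "
from h import *
mv(.5415,.3188,.0655,132.5)
p=robot.sense()['eef_pos']
for n in('scene','wrist'):
  f=cams.grab_frame(n)
  if n=='scene':crop(f,270,110,370,190,7,'s23.png')
  else:crop(f,190,150,320,270,5,'w23.png')
"
```

```text
t 20.2 pos [0.5415 0.3191 0.0417] yaw 133.2 F [-0.4 -0.3  0.6] op 0.0
shift [-0.0003 -0.0002 -0.0238] turn 0.6980108270771268
```

View pics/w23.png

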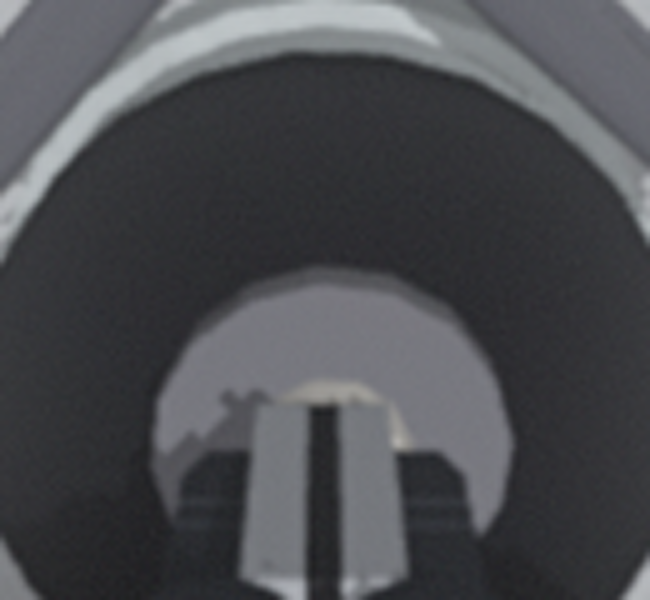

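View pics/s23.png

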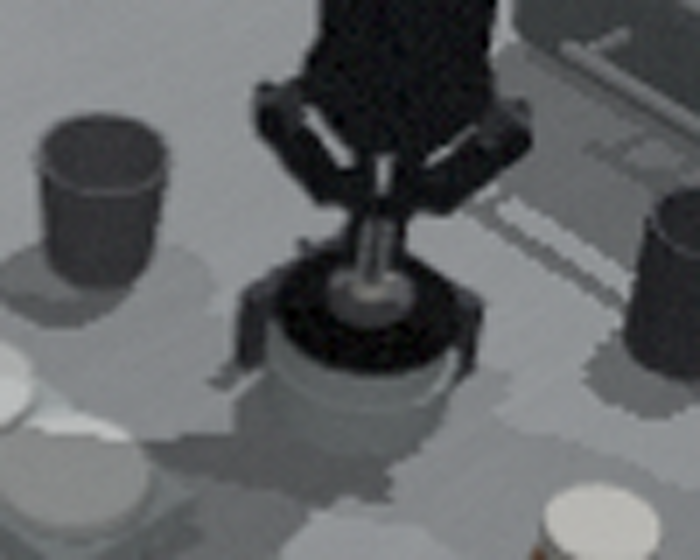

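Call:
{"method": "apply_moves", "body": {
  "series": [
    [255,0,0,0.001,0],
    [255,0,0,0.002,0],
    [255,0,0,0.003,0],
    [255,0,0,0.003,0]
  ]
}}

```text
time: 20.7
eef_pos: [0.5417, 0.3193, 0.0392]
eef_rot: [3.141, -0.0, 2.325]
force: [-1.1, -0.3, 2.9]
opening: -0.0001
```

Call:
{"method": "apply_moves", "body": {
  "series": [
    [255,0,0,0.002,0],
    [255,0,0,0.004,0],
    [255,0,0,0.005,0],
    [255,0,0,0.006,0],
    [255,0,0,0.006,0]
  ]
}}

```text
time: 21.2
eef_pos: [0.5417, 0.3193, 0.033]
eef_rot: [3.141, 0.0, 2.325]
force: [-1.2, 0.1, 3.0]
opening: -0.0003
```

Call:
{"method": "apply_moves", "body": {
  "series": [
    [255,0,0,0.001,0],
    [255,0,0,0.002,0],
    [255,0,0,0.003,0],
    [255,0,0,0.004,0],
    [255,0,0,0.004,0]
  ]
}}

```text
time: 21.7
eef_pos: [0.5418, 0.3194, 0.0327]
eef_rot: [3.14, -0.002, 2.324]
force: [-12.1, -5.0, 35.5]
opening: -0.0003
```

Call:
{"method": "apply_moves", "body": {
  "series": [
    [255,0,0,0.001,0],
    [255,0,0,0.002,0],
    [255,0,0,0.002,0]
  ]
}}

```text
time: 22.0
eef_pos: [0.5419, 0.3195, 0.0326]
eef_rot: [3.139, -0.003, 2.324]
force: [-17.3, -8.3, 52.7]
opening: -0.0001
```

Call:
{"method": "apply_moves", "body": {
  "series": [
    [255,0,0,-0.004,0],
    [255,0,0,-0.008,0],
    [255,0,0,-0.03,0],
    [255,0,0,-0.07,0],
    [255,-0.04,0,-0.1,0],
    [255,-0.07,0,-0.1,0],
    [255,-0.07,0,-0.1,0]
  ]
}}

```text
time: 22.7
eef_pos: [0.5932, 0.2632, 0.128]
eef_rot: [3.14, 0.004, 2.319]
force: [0.2, -1.7, -0.3]
opening: 0.0003
```

```bash
python3 -c "
from h import *
house(z=.066)
mv(.5415,.3188,.0655,132.5)
f=cams.grab_frame('scene');crop(f,280,120,370,190,8,'s24.png')
f=cams.grab_frame('wrist');crop(f,150,0,360,160,3.8,'w24.png')
"
```

```text
bright px [ 52.2 153.3] [14, 116, 77, 76, 4447] world [0.4515 0.1765] tool [ 0.03   -0.1627]
bright px [122.3 206.7] [86, 173, 74, 69, 3911] world [0.5195 0.1775] tool [-0.0156 -0.1122]
t 22.75 pos [0.5909 0.2655 0.1268] yaw 132.97 F [-0.   0.7 -0.5] op -0.0002
shift [0.0728 0.0002 0.0612] turn 0.4661505228217493
```

View pics/s24.png

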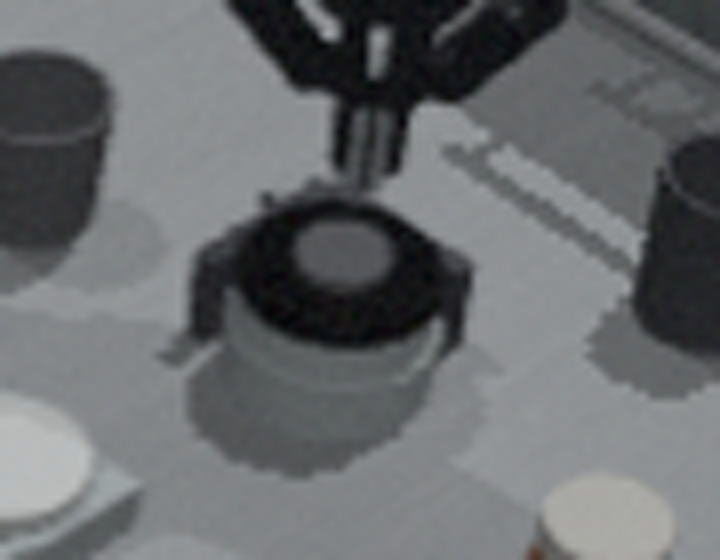

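View pics/w24.png

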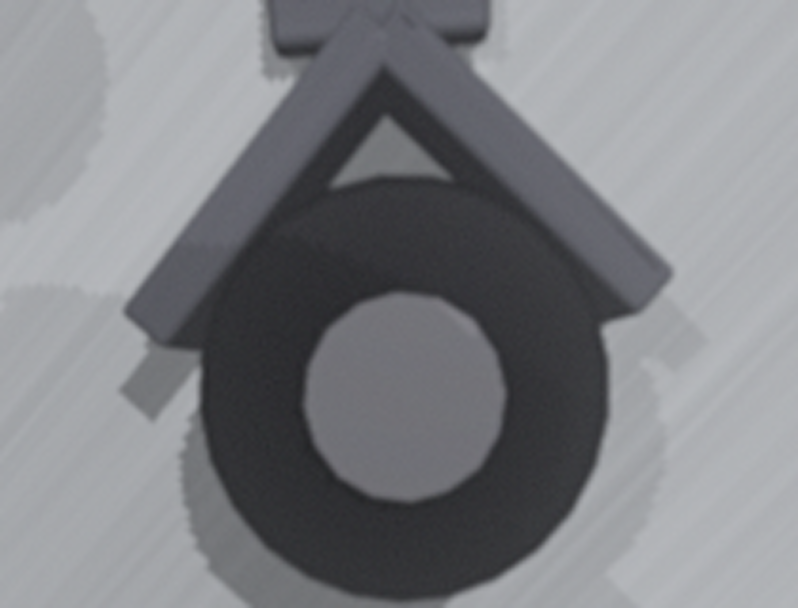

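```bash
python3 -c "
from h import *
f=cams.grab_frame('wrist');print(toplane(f,[(150+405/3.8,397/3.8)],.066))
f=cams.grab_frame('top');cv2.imwrite('pics/t25.png',f['image'][:,:,::-1])
f=cams.grab_frame('scene');cv2.imwrite('pics/s25.png',f['image'][:,:,::-1])
"
```

```text
[[0.54096948 0.32001423 0.066     ]]
```

View pics/s25.png

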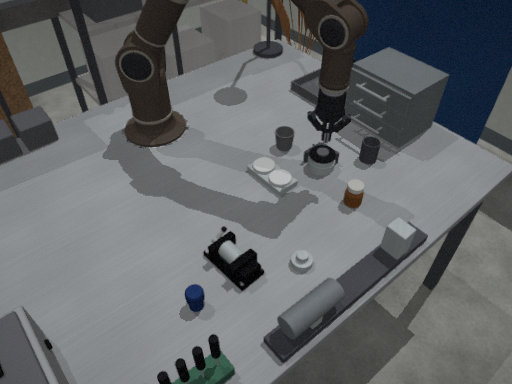

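The pin is flush, the housing is seated at (0.541, 0.320), and all the bystanders are where they started. I'm handing the job in.

```bash
python3 -c "
from cell import ticket
print(ticket.sign_off())"
```

```text
the job is handed in; nothing more can be done
None
```

The housing is home in the V-stop with its rivet pin pressed flush. I handed the job in at about 23 s; no verdict is reported.

I used the half-open fingers as a fork and pushed the housing along the worktop. It went past the near side of the vise, between the vise and the pad rest, around the far side of the pad rest, and diagonally into the V. It stopped there against about 13 N along the V's axis. I then backed off, shut the fingers and pressed the pin until it bottomed.

**Last checks:**
- **Housing:** its centre measured (0.541, 0.320), which is 1–3 mm from the home position I found in the camera images. It stood upright against both walls.
- **Pin:** no part of it shows above the rivet head in the scene or wrist view.
- **Bystanders:** the jar, cup, barrel, eyepiece and knob look unmoved in the last scene picture, compared by eye only. My planned clearances to the vise and pad rest were 15 mm or more.

**What disagreed or went over:**
- **Fingertip height:** the real fingertips sit about 34 mm behind the stated tool point. The pin was touched with the tool point at 0.040 m, not 0.075 m. The pushing was therefore higher on the housing than I intended, but I saw no tipping.
- **Pressing force:** it peaked at about 53 N vertical at the wrist, below the 120 N wrist limit. I took the 40 N limit to cover the arm and gripper body, not the fingertips; if it also covers the fingertips, this went over.

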